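# Couple the vacuum gauge to the bench test port

## Task

Plug the vacuum gauge into the quick coupler of the test stand: push the coupler's sprung sleeve all the way down so that it catches and stays down by itself, then seat the gauge's plug in the mouth until the sleeve snaps back up and locks it, and let go. Use light hand pressure only, do not ram the plug or the coupler, feel for the mouth, and leave the red blanking plug, the ball tap and the filter pack where they are.

Things in the scene. Friction and masses are not known exactly. Their poses are not given: they have to be found in the camera images.
- test_stand: Fixed stand: grey plate 100 x 90 x 12 mm with an aluminium clamp block (60 x 56 mm, up to 36 mm high) that carries an upright brass quick coupler, mouth up. Origin: centre of the plate's underside; z up, +x along the brass hose stub. It may stand on the left or the right of the deck.
- coupler_mouth (a point): Nominal centre of the coupler's mouth, in the plane of its rim, 126 mm above the deck; z up. The coupler was clamped by eye: the true mouth is up to 4 mm off along x, 4 mm along y and 14 mm higher or lower (all of the coupler with it), fixed for a run and not reported: feel for it. Bore 20 mm wide; lead-in cone 23 mm wide at the top, 3 mm deep, in a flat rim 32 mm wide.
- coupler_flange (a point): Nominal centre of the upper face of the sleeve's blue flange while the sleeve is up, 35 mm below the mouth, off by the same unknown offset. Flange 68 mm in diameter, 6 mm thick. Steel sleeve above it 40 mm in diameter, up to 1.5 mm below the mouth. Finger tips about 54 mm apart can straddle the sleeve and press on the flange from above. Nothing in the way until 60 mm below the mouth.
- coupler_bore (a point): Nominal top of the black sprung poppet in the bore when the sleeve is caught, 9.5 mm below the mouth. The plug pushes it down: 3 N at first, rising to 8 N, short peaks to 15 N at the pawls. The caught sleeve snaps up when the plug's shoulder comes within about 2.5 mm of the rim; 2.5 mm farther is a hard stop. Let go, the locked plug rises until its shoulder is 2.5 mm above the rim.
- sleeve (a joint): How far the sleeve is pushed down, m: 0 up, 0.012 at its lower stop. Its spring pushes up with 4 to 6 N. Let go after it was past about 0.0105 it stays caught at about 0.0085 (0.007 while a plug passes); let go earlier it springs up again. With sleeve up and no plug, three pawls bar the bore 10 mm below the mouth. Once caught, only a plug seated in the bore releases it.
- gauge_plug: Vacuum gauge with a steel plug below, 0.14 to 0.28 kg, loose, upright in one of the two holes of the parking block. Origin: on the axis, in the underside of the plug's shoulder (30 mm in diameter, 6 mm thick), which comes to rest near the coupler's rim; z up. White dial on top, 40 mm above the origin.
- gauge_boot (a point): Centre of the gauge's black hexagonal rubber boot, the place to grip, 23 mm above the plug's origin. The boot is 30 mm high, 44 mm over the flats (51 over the corners). One pair of flats faces +x and -x of the gauge's frame, the other pairs lie at 60 degree steps.
- gauge_nose (a point): Tip of the plug's nose, 29 mm below the plug's origin. Nose 18 mm in diameter with a locking groove, tapered over the last 3 mm to 15.4 mm.
- parking_block: Fixed blue block 60 (x) x 150 (y) x 45 mm with two holes, 21 mm wide, 45 mm to either side of its centre along its y. Origin: centre of its underside. The plugs' shoulders rest on its top.
- blank_plug: Brass blanking plug with a red cap 28 mm in diameter, in the other hole of the parking block; its cap's top is 31 mm above its origin, which lies in the underside of its shoulder. Not to be used.
- ball_valve: Bystander: black plastic ball tap with a red lever, 40 x 145 x 64 mm, lying on the deck; origin under its centre.
- filter_pack: Bystander: pack of folded brown filters, 92 x 141 x 28 mm, lying flat; origin under its centre.
There are look-alikes about, which are no part of the job. Of the things that look like the gauge_plug, the middle-sized one is meant.

How it is judged (in metres and radians):
On the way, in this order (a step that is already met when the one before it is completed fails the run):
1. the sleeve is down and stays caught with no finger on the stand (value of joint sleeve above 0.006 m and contact force between each of the fingers, gauge_plug and test_stand below 0.5 N), for 0.2 s.
2. the gauge's plug is in the mouth and the sleeve has snapped up (value of joint sleeve below 0.002 m and horizontal distance between gauge_plug and coupler_mouth below 0.01 m and z of gauge_plug in the frame of coupler_mouth below 0.0185 m), for 0.2 s.
At the end, for the whole second after the job is handed in: The sleeve is up (joint below 2 mm) and the plug locked: its origin within 10 mm of the nominal mouth sideways and less than 18.5 mm above it, upright within 0.12 rad, held against the poppet's spring (over 4.5 N between plug and coupler), at rest and let go (all of step 2 and angle between gauge_plug's own z axis and vertical below 0.12 rad and linear speed of gauge_plug below 0.02 m/s and contact force between gauge_plug and test_stand above 4.5 N); the robot touches nothing.
It fails at once if the plug is rammed or jammed on the stand or coupler with more than 45 N (all contacts added up) (contact force between gauge_plug and test_stand above 45 N).
It fails at once if the fingers push on the stand or coupler with more than 35 N (contact force between the fingers and test_stand above 35 N).
It fails at once if the blanking plug is moved by more than 15 mm (distance of blank_plug from where it was at the start of the episode above 0.015 m).
It fails at once if the ball tap or the filter pack is moved by more than 20 mm (distance of any of ball_valve, filter_pack from where it was at the start of the episode above 0.02 m).
It also fails if it takes over 64 s, if anything falls off the work surface, if the arm or the gripper's body presses on something with over 40 N, if the wrist force passes 120 N, or if a joint passes its speed limit or range.

## Robot

A 6-joint arm with a two-finger parallel gripper is mounted at the origin on a cart in front of the work surface, level with it; the furniture and walls round the work are solid. World frame = base frame: x ahead of the robot, y to its left, z up, the work surface at z = 0. Lengths are in mm, angles in rad, forces in N, time in s.
With the tool pointing down it reaches from about 300 to 775 mm from the base axis. Payload 14.6 kg.
Tool frame: the origin (TCP) lies midway between the tips of the shut fingers; the grasp point (between the pads) lies behind it (manip.grip_depth is the z of the grasp point in the tool frame, in mm); z points along the fingers, y is the line along which they close (so a half turn about z gives the same grasp; the last joint's range is limited). The gripper opens to 94 mm and grips with 3 to 60 N. Pads are 16 mm wide; open, the fingers measure 119 mm over their backs; the gripper's body (75 mm by 177 mm) begins 78 mm behind the grasp point.
Start: joints at [-1.382, 0.3, 1.521, -0, 1.321, -0.067], TCP at [139.154, -532.095, 205.446] pointing down, gripper open.
Joint ranges: [-3.03, 3.03], [-0.79, 2.21], [0.23, 2.52], [-1.04, 4.18], [0, 3.07], [-2.55, 2.55]. Speed limits (rad/s): [2.22, 2.22, 2.57, 3.14, 3.14, 3.14].

## Interface

Orientations are given as [roll, pitch, yaw] about the fixed x, y, z axes, in that order (R = Rz(yaw) Ry(pitch) Rx(roll)).
In Python, from cell import manip gives the robot as it stands.
- The arm moves only by the shell command python3 -m creep [OPENING] [FORCE], which reads ROWS from standard input. ROWS is a JSON list of rows, 1 to 5 of them, each an object with the fields sx, sy, sz (the shift in fractions of the full range, 1 being 300 mm), rx, ry, rz (a rotation vector in parts of the range, where 1.0 means pi/2 rad); a field left out counts as zero; each row is the pose to reach, as a shift and turn from the pose commanded when the command began, along the tool's axes at that moment; what a row does not reach only later rows make up. A row lasts 1/10 s, in which the tool goes at most 50 mm and 0.15 rad, less where a joint would pass 70% of its speed; a pose out of reach is approached as far as the arm can. OPENING is the finger opening in mm, set as the command begins (- or left out keeps the last). The fingers move at their own pace and stop on an object; FORCE is the grip in N (left out, the last holds). Time passes only in rows, so rows that do not move let the fingers close. It prints the time, the measured TCP pose, the force, the opening and the grip force at its end. Shift and turn numbers lie between -1 and 1, and a call with a number outside is refused. Input that does not fit is refused with a message, and nothing moves.
- manip.read_state(): the state, without advancing time (a new reading comes with each control period).
- manip.camera(name): name is "side" or "top" or "wrist"; returns (picture, depth): 384x512x3 uint8, red, green, blue; 384x512 float32, mm along the optical axis (not along the pixel's ray), 0 where there is no reading.
- manip.camera_info(name): a dict with "K" (3x3 intrinsics, pixels), "rvec" (rotation vector, rad) and "tvec" (3), from world to camera coordinates, as OpenCV has them; the wrist camera has in their place "mount" (4x4, takes a point from camera to tool coordinates, whose origin is the TCP and whose axes are the flange's). Camera axes: x right, y down, z forward; pixel columns grow to the right and rows downward; lengths in mm; the calibration is good to about 2 mm. A picture is of the moment at which its call begins: read the wrist's pose just before it. camera_info takes no time and is no camera call.
- manip.sign_off(): hands the job in; it is judged then, once.
The state is a dict: "clock": time; "joints": joint angles; "qd": joint speeds; "effort": joint torques, N m; "eef_pos": TCP position; "eef_rot": TCP orientation; "wrist_force": force on the tool from outside, world axes, zero at the start; "moment": the same for the moment, N m; "finger_gap": finger opening in mm; "finger_force": force on a finger pad.
Only numpy, scipy, OpenCV 4.12 (cv2) and the standard library are available. Lean on these libraries where they do the work, as an engineer would, in place of code of your own. Each camera call takes 0.05 s, during which the arm holds its last target. There are 200 camera calls.

## Working session

There is one attempt and no reset: what is moved stays moved. The work goes in short steps, Python scripts to look and compute and a shell command to move; the robot and the scene stay as the last step left them, time stands still between calls to the robot, and variables do not carry over. Pictures are saved under pics/ and viewed, at most 10 in all, crops included, and the job is handed in when it is done.

```bash
ls; mkdir -p pics; cat > h.py <<'E'
import numpy as np, cv2
from cell import manip
from scipy.spatial.transform import Rotation as R
def tw():
    s=manip.read_state(); T=np.eye(4); T[:3,:3]=R.from_euler('xyz',s['eef_rot']).as_matrix(); T[:3,3]=s['eef_pos']; return T
def snap(n,f):
    T=tw(); im,d=manip.camera(n); i=manip.camera_info(n)
    if 'mount' in i: M=T@np.array(i['mount'])
    else:
        M=np.eye(4); r=cv2.Rodrigues(np.array(i['rvec'],float))[0]; M[:3,:3]=r.T; M[:3,3]=-r.T@np.array(i['tvec']).ravel()
    cv2.imwrite(f'pics/{f}.png',im[:,:,::-1]); np.savez(f'pics/{f}.npz',im=im,d=d,M=M,K=np.array(i['K']))
def cloud(f):
    z=np.load(f'pics/{f}.npz'); d=z['d'];K=z['K'];v,u=np.mgrid[:d.shape[0],:d.shape[1]]
    P=np.stack([(u-K[0,2])/K[0,0]*d,(v-K[1,2])/K[1,1]*d,d],-1)@z['M'][:3,:3].T+z['M'][:3,3]
    P[d<=0]=np.nan; return P
E
python3 - <<'E'
from h import *
for n in('side','top','wrist'): snap(n,n+'0')
a=[cv2.imread(f'pics/{n}0.png') for n in('top','side')]
cv2.imwrite('pics/both.png',cv2.resize(np.vstack(a),(800,600*2))[:, :] if 0 else np.hstack(a)[:, :])
print(manip.read_state(),manip.grip_depth)
for n in('side','top'):print(n,manip.camera_info(n))
E
```

```text
pics
{'clock': 0.15, 'joints': array([-1.38156942e+00,  3.00374589e-01,  1.52141687e+00, -3.08977965e-05,
        1.32069414e+00, -6.66424437e-02]), 'qd': array([-1.17115694e-04, -4.54857601e-04, -3.61407180e-03,  1.63800310e-03,
        2.83582208e-05,  5.98265395e-04]), 'effort': array([ 1.62796008e-03, -5.31960690e+01, -3.52822530e+01,  7.08294008e-02,
        2.35950138e-02, -5.49380513e-05]), 'eef_pos': array([ 139.12822167, -531.91419773,  205.00873645]), 'eef_rot': array([-3.14069970e+00, -2.96006438e-05,  2.55876996e-01]), 'wrist_force': array([ 0.07534735,  0.09358238, -0.59218272]), 'moment': array([ 0.00538135,  0.02382558, -0.03368086]), 'finger_force': 0.0, 'finger_gap': 94.40134222274132} -18.8
side {'K': array([[441.7998067 ,   0.        , 251.54782841],
       [  0.        , 441.7998067 , 192.69928193],
       [  0.        ,   0.        ,   1.        ]]), 'rvec': array([ 0.46030714, -2.54772501,  1.46804494]), 'tvec': array([ 513.9967479 ,  177.2819748 , 1023.84313683])}
top {'K': array([[467.7011145 ,   0.        , 255.71765996],
       [  0.        , 467.7011145 , 201.59587403],
       [  0.        ,   0.        ,   1.        ]]), 'rvec': array([ 2.13395799, -2.12397515,  0.21673127]), 'tvec': array([-8.32968150e-01,  5.38370659e+02,  1.34391704e+03])}
```

View pics/top0.png

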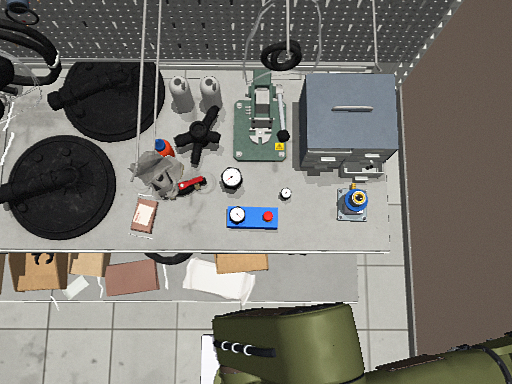

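View pics/side0.png

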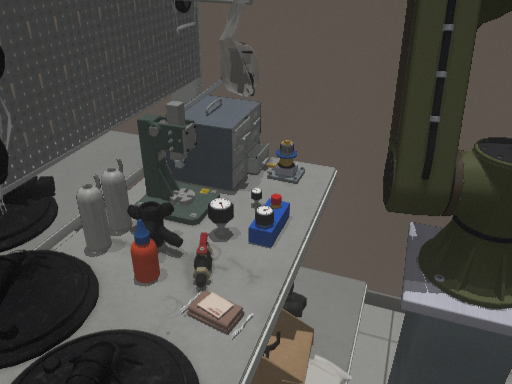

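The top view shows three candidates: a large gauge at (232,177), a middle-sized one in the blue block at (237,214), and a small one at (286,193). I choose the one in the block, next to the red cap at (268,216). The coupler is at (357,200), the tap at (190,185) and the filter pack at (144,215).

```bash
python3 - <<'E'
from h import *
for f in('top0','side0'):
    P=cloud(f)
    for n,(u,v) in (dict(gauge=(237,214),big=(232,177),small=(286,193),red=(268,216),bl=(252,218),coup=(357,200),plate=(341,216),deck=(300,225)) if f=='top0' else dict(gauge=(264,212),red=(276,198),coup=(287,144),big=(221,205))).items(): print(f,n,P[v,u].round(1))
# block: blue mask from top, points with z 40..50
P=cloud('top0'); im=np.load('pics/top0.npz')['im'].astype(int)
b=(im[...,2]>im[...,0]+60)&(im[...,2]>120)&(abs(P[...,2]-45)<6)
v,u=np.nonzero(b); s=(u<300); Q=P[v[s],u[s]]; print('block',len(Q),cv2.minAreaRect(Q[:,:2].astype(np.float32)),np.median(Q[:,2]))
# dial & cap & rim by height
for n,c,lo,hi,r in(('dial',P[214,237],76,100,35),('cap',P[216,268],68,90,25),('coup',P[200,357],100,145,40),('big',P[177,232],70,130,50)):
    m=(P[...,2]>lo)&(P[...,2]<hi)&(np.hypot(P[...,0]-c[0],P[...,1]-c[1])<r); Q=P[m]; print(n,len(Q),cv2.minEnclosingCircle(Q[:,:2].astype(np.float32)),np.percentile(Q[:,2],[10,50,90]).round(1))
pl=(abs(P[...,2]-12)<5)&(P[...,1]<-250)&(P[...,0]<700); Q=P[pl]; print('plate',len(Q),cv2.minAreaRect(Q[:,:2].astype(np.float32)))
t=cv2.imread('pics/top0.png');s=cv2.imread('pics/side0.png')
c=lambda i,x,y:cv2.resize(i[y:y+60,x:x+80],(400,300),interpolation=cv2.INTER_CUBIC)
cv2.imwrite('pics/c1.png',np.vstack([np.hstack([c(t,210,180),c(t,318,170)]),np.hstack([c(s,230,185),c(s,248,130)])]))
E
```

```text
top0 gauge [495.2  56.2  83.6]
top0 big [603.5  71.8  90.7]
top0 small [565.5 -89.1  49.4]
top0 red [491.  -33.8  76.6]
top0 bl [489.6  12.5  46.2]
top0 coup [ 533.7 -287.9  108.8]
top0 plate [ 501.5 -258.4   18.7]
top0 deck [ 476.  -135.3   -1.3]
side0 gauge [491.4  68.   84.7]
side0 red [489.5 -24.4  72.9]
side0 coup [ 535.1 -276.9  114.2]
side0 big [598.5  81.9  88.7]
block 669 ((494.61383056640625, 12.504104614257812), (149.79441833496094, 61.12667465209961), 88.71805572509766) 45.81843429384435
dial 205 ((495.14300537109375, 57.50822830200195), 24.3400936126709) [81.2 85.6 88.9]
cap 73 ((493.14898681640625, -32.46059036254883), 13.891596794128418) [72.4 76.9 79.4]
coup 152 ((541.1547241210938, -291.0018005371094), 20.67289924621582) [104.1 114.  118.5]
big 346 ((604.5947875976562, 74.62190246582031), 31.473020553588867) [85.1 90.  93.9]
plate 916 ((431.18609619140625, -496.95281982421875), (536.8003540039062, 493.2586364746094), 0.09441981464624405)
```

View pics/c1.png

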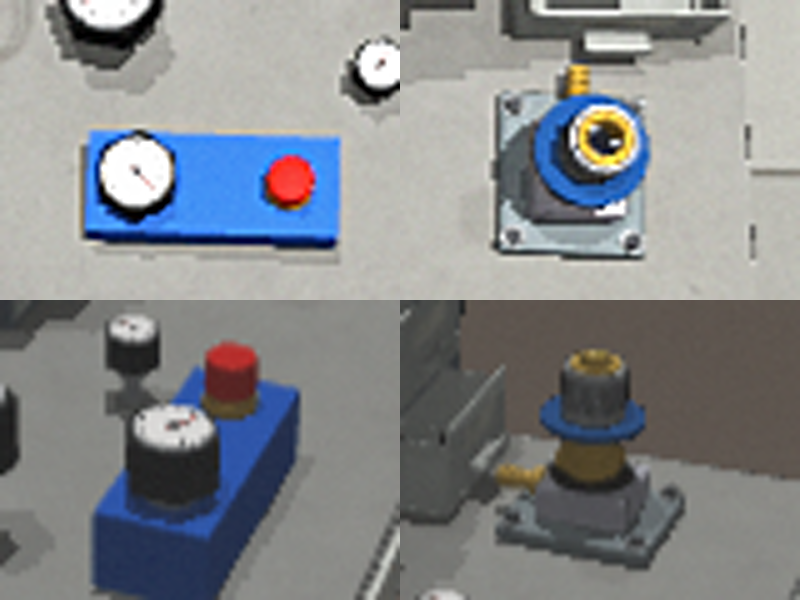

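The crops show the white dial centred at about (237,214), which has the red cap beside it in the block and is the middle-sized gauge. The coupler rim is at about (358.4,198) in the top view and (288,142) in the side view. The hose stub points along +x.

The rows are not in the units I measure in: shifts go in shares of 300 mm and turns go in shares of pi/2 rad. I convert before sending: 225 mm is 0.75, 180 mm is 0.6.

```bash
cat >> h.py <<'E'
def ray(f,u,v):
    z=np.load(f'pics/{f}.npz');d=z['M'][:3,:3]@np.linalg.solve(z['K'],[u,v,1.]);return z['M'][:3,3],d/np.linalg.norm(d)
def tri(*o):
    A=0;b=0;L=[ray(*x) for x in o]
    for c,d in L: N=np.eye(3)-np.outer(d,d);A=A+N;b=b+N@c
    p=np.linalg.solve(A,b); return p.round(1),[round(float(np.linalg.norm(np.cross(p-c,d))),1) for c,d in L]
E
python3 - <<'E'
from h import *
print('rim',tri(('top0',358.4,198),('side0',288,141.8)))
print('dial',tri(('top0',237.3,214.3),('side0',264.7,210.5)))
print('cap',tri(('top0',268,216),('side0',276.2,195.5)))
i=manip.camera_info('wrist');print(i)
P=cloud('top0');m=(P[...,0]>570)&(P[...,0]<620)&(P[...,1]<-180)&(P[...,1]>-400);print('cab maxz',np.nanmax(P[m][:,2]))
for u,v in((318+100/5,170+93/5),(318+245/5,170+92/5),(318+97/5,170+250/5),(318+243/5,170+253/5)):
    c,d=ray('top0',u,v);print((c+d*(12-c[2])/d[2]).round(1))
E
echo '[{"sx":0.15, "sy":-0.0433, "sz":-0.0367}, {"sx":0.3, "sy":-0.0867, "sz":-0.0733}, {"sx":0.45, "sy":-0.13, "sz":-0.11}, {"sx":0.6, "sy":-0.1733, "sz":-0.1467}, {"sx":0.75, "sy":-0.22, "sz":-0.1833}]' | python3 -m creep
echo '[{"sx":0.15, "sy":-0.0433}, {"sx":0.3, "sy":-0.0867}, {"sx":0.45, "sy":-0.13}, {"sx":0.6, "sy":-0.1733}, {"sx":0.75, "sy":-0.22}]' | python3 -m creep
echo '[{"rz":0.0828}, {"rz":0.1623}, {"rz":0.1623}]' | python3 -m creep
```

```text
rim (array([ 537.1, -290.7,  115.8]), [1.1, 1.1])
dial (array([494.3,  55.3,  80.8]), [0.5, 0.5])
cap (array([491.6, -33.9,  74.8]), [0.3, 0.3])
{'K': array([[298.93026664,   0.        , 253.65533354],
       [  0.        , 298.93026664, 192.79362005],
       [  0.        ,   0.        ,   1.        ]]), 'mount': array([[-1.08668310e-03, -9.59147020e-01, -2.82906014e-01,
         8.36086347e+01],
       [ 9.99999399e-01, -1.00023541e-03, -4.50006815e-04,
        -4.60973018e-01],
       [ 1.48650082e-04, -2.82906333e-01,  9.59147530e-01,
        -1.78609530e+02],
       [ 0.00000000e+00,  0.00000000e+00,  0.00000000e+00,
         1.00000000e+00]])}
cab maxz 86.11365669791189
[ 588.2 -253.1   12. ]
[ 589.5 -343.1   12. ]
[ 490.1 -248.4   12. ]
[ 488.8 -337.7   12. ]
clock: 0.65
eef_pos: [341.5, -410.0, 260.8]
eef_rot: [-3.141, 0.0, 0.256]
wrist_force: [0.1, 0.5, -0.2]
finger_gap: 94.5
finger_force: 0.0
clock: 1.15
eef_pos: [542.6, -289.2, 260.2]
eef_rot: [-3.141, 0.0, 0.256]
wrist_force: [-0.5, -0.1, 0.0]
finger_gap: 94.2
finger_force: 0.0
clock: 1.45
eef_pos: [541.3, -290.2, 260.0]
eef_rot: [-3.141, 0.001, -0.001]
wrist_force: [0.5, -0.2, 0.5]
finger_gap: 94.1
finger_force: 0.0
```

Converted, 50 mm is 0.1667, 25 mm is 0.0833.

```bash
python3 -c "
from h import *
snap('wrist','w1')"
echo '[{"sy":0.0833}, {"sy":0.1667}, {"sy":0.1667}, {"sy":0.1667}]' | python3 -m creep|head -2
python3 - <<'E'
from h import *
snap('wrist','w2')
cv2.imwrite('pics/w12.png',np.hstack([cv2.imread('pics/w1.png')[:,56:456],cv2.imread('pics/w2.png')[:,56:456]]))
for f in('w1','w2'):
    P=cloud(f); m=(P[...,2]>108)&(P[...,2]<140)&(np.hypot(P[...,0]-539,P[...,1]+291)<25)
    Q=P[m]; print(f,len(Q),np.percentile(Q[:,2],[5,50,95]) if len(Q) else 0, cv2.minEnclosingCircle(Q[:,:2].astype(np.float32)) if len(Q) else 0)
    m=(abs(P[...,2]-82)<8)&(np.hypot(P[...,0]-539,P[...,1]+291)<45); Q=P[m]; print(np.median(Q[:,2]),cv2.minAreaRect(Q[:,:2].astype(np.float32)))
E
```

```text
clock: 1.9
eef_pos: [540.8, -340.7, 260.2]
w1 750 [110.76797797 113.81670155 115.64021692] ((542.1179809570312, -290.151611328125), 20.13632583618164)
79.79183789594225 ((542.4303588867188, -289.8182373046875), (66.7306900024414, 66.82435607910156), 89.41336822509766)
w2 755 [110.78898069 113.82098153 115.65483612] ((542.4629516601562, -289.9996643066406), 20.193363189697266)
79.80210393369919 ((542.1318969726562, -289.6435852050781), (66.79885864257812, 66.8838882446289), 89.78535461425781)
```

View pics/w12.png

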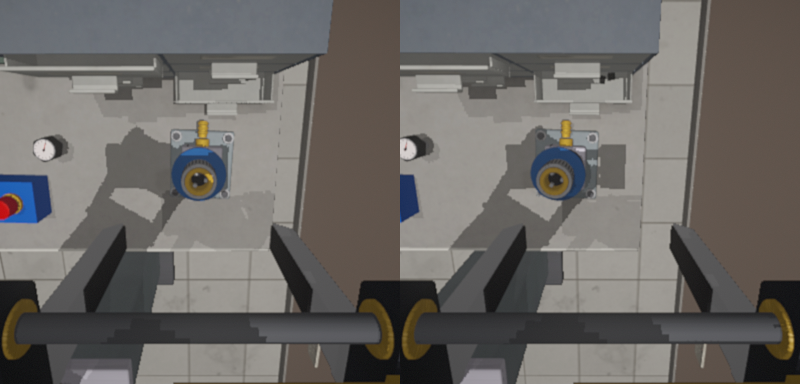

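Both wrist views show the coupler rim at about (256,180) and (211,180). They agree on a centre of (542.2,-290.0), a rim height of about 115.5 and a flange height of about 80, which is 10 mm below nominal and within tolerance. I'll straddle it now.

```bash
python3 -c "
from h import *
print('tri',tri(('w1',256,180),('w2',211,180)))"
echo '[{"sx":0.0017, "sy":-0.0833}, {"sx":0.0047, "sy":-0.1683}, {"sx":0.0047, "sy":-0.1683, "sz":0.1333}, {"sx":0.0047, "sy":-0.1683, "sz":0.2667}, {"sx":0.0047, "sy":-0.1683, "sz":0.4}]' | python3 -m creep 53
echo '[{"sz":0.0667}, {"sz":0.1333}, {"sz":0.16}, {"sz":0.16}, {"sz":0.16}]' | python3 -m creep
```

```text
tri (array([ 543.4, -292. ,  113.4]), [0.2, 0.2])
clock: 2.45
eef_pos: [542.6, -288.8, 139.6]
eef_rot: [3.141, -0.001, 0.003]
wrist_force: [1.3, -0.9, 0.7]
finger_gap: 57.5
finger_force: 0.0
clock: 2.95
eef_pos: [543.0, -290.0, 93.6]
eef_rot: [3.141, -0.001, 0.002]
wrist_force: [1.0, -0.2, -0.4]
finger_gap: 53.2
finger_force: 0.0
```

Converted, 8 mm is 0.0267, 6 mm is 0.02.

```bash

for i in 1; do echo '[{"sz":0.01}, {"sz":0.02}, {"sz":0.0267}, {"sz":0.0267}]' | python3 -m creep; done
echo '[{"sz":0.005}, {"sz":0.01}, {"sz":0.01}, {"sz":0.01}]' | python3 -m creep
echo '[{"sz":0.005}, {"sz":0.01}, {"sz":0.01}, {"sz":0.01}]' | python3 -m creep
```

```text
clock: 3.35
eef_pos: [542.4, -290.0, 84.2]
eef_rot: [-3.141, 0.0, 0.001]
wrist_force: [1.1, -0.8, -0.0]
finger_gap: 52.8
finger_force: 0.0
clock: 3.75
eef_pos: [542.5, -290.0, 81.4]
eef_rot: [-3.142, 0.0, 0.001]
wrist_force: [-0.2, -0.6, -0.5]
finger_gap: 52.9
finger_force: 0.0
clock: 4.15
eef_pos: [542.6, -290.1, 78.7]
eef_rot: [3.141, -0.0, 0.001]
wrist_force: [-0.0, -0.2, 4.5]
finger_gap: 53.1
finger_force: 1.9
```

Converted, 7 mm is 0.0233, 6 mm is 0.02.

```bash

echo '[{"sz":0.0067}, {"sz":0.0133}, {"sz":0.02}, {"sz":0.0233}, {"sz":0.0233}]' | python3 -m creep|grep -E 'pos|wrist'
echo '[{"sz":0.0017}, {"sz":0.0033}, {"sz":0.0033}, {"sz":0.0033}]' | python3 -m creep|grep -E 'pos|wrist'
echo '[{"sz":0.0017}, {"sz":0.0033}, {"sz":0.0033}, {"sz":0.0033}]' | python3 -m creep|grep -E 'pos|wrist'
```

```text
eef_pos: [542.6, -290.1, 71.3]
wrist_force: [0.7, -0.4, 3.3]
eef_pos: [542.6, -290.1, 70.6]
wrist_force: [0.7, -0.1, 3.9]
eef_pos: [542.6, -290.1, 69.6]
wrist_force: [0.3, -1.0, 5.2]
```

Converted, 0.8 mm is 0.0027, 0.5 mm is 0.0017.

```bash

echo '[{"sz":0.0017}, {"sz":0.0027}, {"sz":0.0027}, {"sz":0.0027}]' | python3 -m creep|grep -E 'pos|wrist'
echo '[{"sz":0.0013}, {"sz":0.0023}, {"sz":0.0023}, {"sz":0.0023}]' | python3 -m creep|grep -E 'pos|wrist'
```

```text
eef_pos: [542.6, -290.1, 68.8]
wrist_force: [1.3, -1.2, 5.3]
eef_pos: [542.7, -290.1, 68.6]
wrist_force: [-1.6, 0.3, 9.5]
```

Converted, 0.4 mm is 0.0013.

```bash

echo '[{"sz":0.0013}, {"sz":0.0013}, {"sz":0.0013}]' | python3 -m creep|grep -E 'pos|wrist'
echo '[{"sz":-0.005}, {"sz":-0.01}, {"sz":-0.0167}, {"sz":-0.0167}]' | python3 -m creep|grep -E 'pos|wrist'
echo '[{"sz":-0.0133}, {"sz":-0.0267}, {"sz":-0.0467}, {"sz":-0.0467}]' | python3 -m creep|grep -E 'pos|wrist'
```

```text
eef_pos: [542.8, -290.1, 68.5]
wrist_force: [-1.8, 0.4, 12.0]
eef_pos: [542.3, -289.9, 72.3]
wrist_force: [0.2, -0.3, -0.7]
eef_pos: [542.9, -290.3, 87.6]
wrist_force: [-0.6, -0.1, 0.2]
```

Converted, -150 mm is -0.5, -120 mm is -0.4.

```bash

echo '[{"sz":-0.1333}, {"sz":-0.2667}, {"sz":-0.4}, {"sz":-0.5}, {"sz":-0.5}]' | python3 -m creep 94|grep -E 'pos|wrist'
python3 - <<'E'
from h import *
snap('wrist','w3'); P=cloud('w3')
for lo,hi,r in((62,90,45),(108,130,25)):
    m=(P[...,2]>lo)&(P[...,2]<hi)&(np.hypot(P[...,0]-542,P[...,1]+290)<r); Q=P[m];print(len(Q),np.percentile(Q[:,2],[10,50,95]),cv2.minEnclosingCircle(Q[:,:2].astype(np.float32)))
E
echo '[{"sx":-0.0333, "sy":-0.15}, {"sx":-0.0667, "sy":-0.3}, {"sx":-0.1, "sy":-0.45}, {"sx":-0.1333, "sy":-0.6}, {"sx":-0.16, "sy":-0.75}]' | python3 -m creep|grep -E 'pos'
echo '[{"sy":-0.15}, {"sy":-0.3}, {"sy":-0.4067}, {"sy":-0.4067}, {"sy":-0.4067}]' | python3 -m creep|grep -E 'pos'
python3 - <<'E'
from h import *
snap('wrist','w4'); P=cloud('w4')
m=(P[...,2]>66)&(P[...,2]<100)&(np.hypot(P[...,0]-495,P[...,1]-57)<33); Q=P[m];print(len(Q),np.percentile(Q[:,2],[10,50,95]),cv2.minEnclosingCircle(Q[:,:2].astype(np.float32)))
v,u=np.nonzero(m);print(u.min(),u.max(),v.min(),v.max())
c=(int(u.mean()),int(v.mean()));print(c)
cv2.imwrite('pics/c4.png',cv2.resize(cv2.imread('pics/w4.png')[c[1]-50:c[1]+50,c[0]-60:c[0]+60],(720,600),interpolation=cv2.INTER_CUBIC))
E
```

```text
eef_pos: [543.6, -290.7, 241.4]
wrist_force: [0.8, 0.5, 0.2]
1331 [69.93423532 71.05330293 75.96607616] ((542.160888671875, -290.12451171875), 34.003143310546875)
466 [111.97174079 114.49229817 115.69156417] ((542.075927734375, -290.2088623046875), 16.07939910888672)
eef_pos: [493.0, -63.4, 235.1]
eef_pos: [493.8, 57.1, 235.4]
1302 [81.058411  83.7729627 85.1404957] ((496.947998046875, 58.0960578918457), 24.38483238220215)
234 273 155 197
(253, 176)
```

View pics/c4.png

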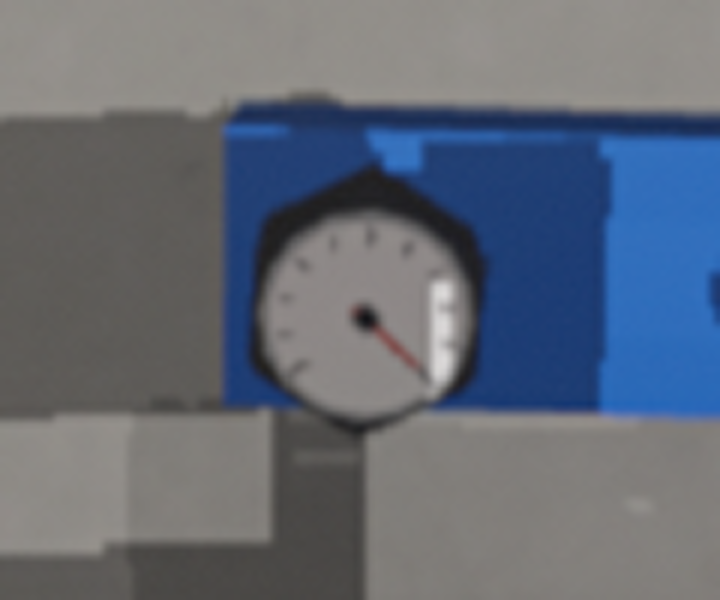

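The crop shows a hexagonal boot with flats to the left and right, turned about 4° clockwise (yaw ≈ -0.07), and the dial centre at crop (365,318), which is wrist pixel (253.8,179). The depth reading shows the sleeve caught, with its flange at 71.

Converted, 100 mm is 0.3333, 80 mm is 0.2667, 0.07 rad is 0.0446.

```bash
python3 - <<'E'
from h import *
c,d=ray('w4',253.8,178.9);print((c+d*(85-c[2])/d[2]).round(1))
P=cloud('w4');Z=P[...,2];m=(Z>83.3)&(Z<90)&(np.hypot(P[...,0]-495,P[...,1]-57)<33);Q=P[m];print(len(Q),cv2.minEnclosingCircle(Q[:,:2].astype(np.float32)),Q.mean(0))
E
echo '[{"sz":0.1333, "rz":0.0446}, {"sz":0.2667, "rz":0.0446}, {"sz":0.3333, "rz":0.0446}, {"sz":0.3333, "rz":0.0446}]' | python3 -m creep
```

```text
[496.4  57.8  85. ]
828 ((496.8762512207031, 57.76051330566406), 21.331920623779297) [496.94828162  58.01653283  84.27531294]
clock: 9.35
eef_pos: [492.8, 55.6, 133.7]
eef_rot: [3.141, 0.005, -0.071]
wrist_force: [0.2, 0.1, 0.6]
finger_gap: 94.1
finger_force: 0.0
```

Converted, 30 mm is 0.1, -1.5 mm is -0.005.

```bash

echo '[{"sx":0.01, "sy":-0.005}, {"sx":0.01, "sy":-0.005, "sz":0.0333}, {"sx":0.01, "sy":-0.005, "sz":0.0667}, {"sx":0.01, "sy":-0.005, "sz":0.1}, {"sx":0.01, "sy":-0.005, "sz":0.1}]' | python3 -m creep|grep pos
echo '[{}, {}]' | python3 -m creep|grep -E 'pos|wrist'
```

```text
eef_pos: [496.6, 58.2, 105.1]
eef_pos: [497.5, 58.3, 106.9]
wrist_force: [-0.2, 0.3, 0.1]
```

Converted, 55 mm is 0.1833, 53 mm is 0.1767.

```bash

echo '[{"sx":-0.0017, "sy":0.001, "sz":0.0667}, {"sx":-0.0017, "sy":0.001, "sz":0.1333}, {"sx":-0.0017, "sy":0.001, "sz":0.1767}, {"sx":-0.0017, "sy":0.001, "sz":0.1833}, {"sx":-0.0017, "sy":0.001, "sz":0.1833}]' | python3 -m creep|grep -E 'pos|wrist'
echo '[{}, {}, {}, {}, {}]' | python3 -m creep 40 12
echo '[{}, {}, {}]' | python3 -m creep 30 30
```

```text
eef_pos: [497.0, 58.0, 51.9]
wrist_force: [0.6, 1.2, 0.4]
clock: 11.05
eef_pos: [496.9, 58.0, 51.7]
eef_rot: [-3.142, -0.0, -0.069]
wrist_force: [-0.3, -0.7, 0.3]
finger_gap: 57.2
finger_force: 0.0
clock: 11.35
eef_pos: [496.8, 57.9, 51.6]
eef_rot: [3.142, -0.0, -0.069]
wrist_force: [-0.5, -1.5, 1.2]
finger_gap: 44.1
finger_force: 30.0
```

Converted, -130 mm is -0.4333, -110 mm is -0.3667.

```bash

echo '[{"sz":-0.05}, {"sz":-0.1333}, {"sz":-0.25}, {"sz":-0.3667}, {"sz":-0.4333}]' | python3 -m creep
echo '[{"sx":0.01, "sy":0.05}, {"sx":0.0333, "sy":0.1667}, {"sx":0.06, "sy":0.3}, {"sx":0.0867, "sy":0.4333}, {"sx":0.1133, "sy":0.5667}]' | python3 -m creep|grep pos
echo '[{"sx":0.0267, "sy":0.1333}, {"sx":0.0533, "sy":0.2667}, {"sx":0.08, "sy":0.4}, {"sx":0.1067, "sy":0.5167}, {"sx":0.1183, "sy":0.58}]' | python3 -m creep|grep pos
echo '[{}, {}, {}, {}]' | python3 -m creep
python3 -c "
from h import *
snap('wrist','w5')"
```

```text
clock: 11.85
eef_pos: [497.2, 58.0, 184.0]
eef_rot: [-3.141, -0.002, -0.069]
wrist_force: [0.3, 0.3, -3.4]
finger_gap: 43.7
finger_force: 30.0
eef_pos: [518.8, -115.5, 181.3]
eef_pos: [542.0, -292.5, 180.7]
clock: 13.25
eef_pos: [542.5, -289.0, 181.7]
eef_rot: [-3.142, -0.0, -0.068]
wrist_force: [0.2, 0.6, -3.2]
finger_gap: 43.9
finger_force: 30.0
```

View pics/w5.png

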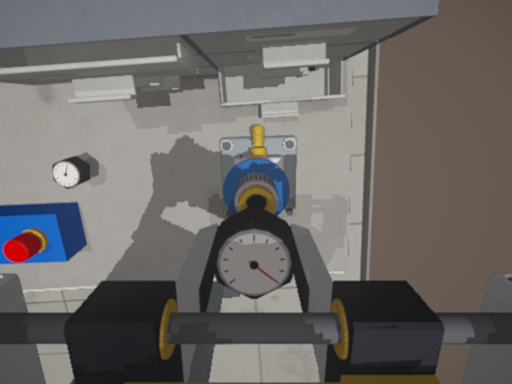

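The wrist view shows the gauge held upright with its dial at (254,265), and the coupler just beyond it at (257,195). I'll check the dial's offset in the hand.

```bash
python3 - <<'E'
from h import *
T=tw();P=cloud('w5');Q=(P-T[:3,3])@T[:3,:3]
im=np.load('pics/w5.npz')['im'].astype(int)
m=(abs(Q[...,2]+33)<5)&(abs(Q[...,0])<30)&(abs(Q[...,1])<22.5)&(im.min(-1)>110)
q=Q[m];print(len(q),cv2.minEnclosingCircle(q[:,:2].astype(np.float32)),np.median(q[:,2]),q.std(0))
A=np.c_[q[:,:2],np.ones(len(q))];print('tilt',np.linalg.lstsq(A,q[:,2],rcond=None)[0])
w=Q.reshape(-1,3)
# rim check
r=P[(P[...,2]>112)&(P[...,2]<118)&(np.hypot(P[...,0]-542,P[...,1]+290)<18)];print(len(r))
E
```

```text
2959 ((-2.581493616104126, -1.2504703998565674), 22.674436569213867) -32.44964331278211 [9.76102136 9.07025209 0.56456946]
tilt [-5.49170925e-04 -8.38419338e-04 -3.24513758e+01]
383
```

Converted, 25 mm is 0.0833, 20 mm is 0.0667.

```bash

echo '[{"sy":0.0033, "sz":0.0333}, {"sy":0.0033, "sz":0.0667}, {"sy":0.0033, "sz":0.0833}, {"sy":0.0033, "sz":0.0833}, {"sy":0.0033, "sz":0.0833}]' | python3 -m creep|grep -E 'pos|wrist'
echo '[{}, {}]' | python3 -m creep|grep -E 'pos|wrist'
echo '[{"sz":0.005}, {"sz":0.01}, {"sz":0.01}]' | python3 -m creep|grep -E 'pos|wrist'
```

```text
eef_pos: [542.3, -291.1, 156.5]
wrist_force: [0.7, 0.1, -1.7]
eef_pos: [542.4, -291.1, 156.9]
wrist_force: [-0.6, -0.3, -2.9]
eef_pos: [542.2, -291.0, 153.3]
wrist_force: [0.1, 0.2, -2.5]
```

Converted, 2 mm is 0.0067, 1 mm is 0.0033.

```bash

echo '[{"sx":0.001, "sy":-0.0027}, {"sx":0.001, "sy":-0.0027, "sz":0.0033}, {"sx":0.001, "sy":-0.0027, "sz":0.0067}, {"sx":0.001, "sy":-0.0027, "sz":0.0067}]' | python3 -m creep|grep -E 'pos|wrist'
echo '[{"sz":0.0033}, {"sz":0.0067}, {"sz":0.0067}]' | python3 -m creep|grep -E 'pos|wrist'
echo '[{"sz":0.0033}, {"sz":0.0067}, {"sz":0.0067}]' | python3 -m creep|grep -E 'pos|wrist'
```

```text
eef_pos: [542.6, -290.2, 151.3]
wrist_force: [-0.0, -0.1, -3.2]
eef_pos: [542.6, -290.2, 149.3]
wrist_force: [-0.0, 0.1, -3.2]
eef_pos: [542.6, -290.2, 147.3]
wrist_force: [0.2, -0.5, -1.8]
```

```bash

echo '[{"sz":0.0033}, {"sz":0.0067}, {"sz":0.0067}]' | python3 -m creep|grep -E 'pos|wrist'
echo '[{"sz":0.0033}, {"sz":0.0067}, {"sz":0.0067}]' | python3 -m creep|grep -E 'pos|wrist'
echo '[{"sz":0.0033}, {"sz":0.0067}, {"sz":0.0067}]' | python3 -m creep|grep -E 'pos|wrist'
```

```text
eef_pos: [542.6, -290.2, 145.4]
wrist_force: [-0.5, 0.1, -2.1]
eef_pos: [542.6, -290.2, 143.4]
wrist_force: [-0.7, -0.1, -3.1]
eef_pos: [542.7, -290.3, 141.6]
wrist_force: [-0.0, -0.5, -2.1]
```

Converted, 3 mm is 0.01, 2 mm is 0.0067.

```bash

echo '[{"sz":0.0033}, {"sz":0.0067}, {"sz":0.01}, {"sz":0.01}]' | python3 -m creep|grep -E 'pos|wrist'
echo '[{"sz":0.0033}, {"sz":0.0067}, {"sz":0.01}, {"sz":0.01}]' | python3 -m creep|grep -E 'pos|wrist'
echo '[{"sz":0.0033}, {"sz":0.0067}, {"sz":0.01}, {"sz":0.01}]' | python3 -m creep|grep -E 'pos|wrist'
```

```text
eef_pos: [542.7, -290.3, 138.9]
wrist_force: [-0.4, 0.6, 3.3]
eef_pos: [542.6, -290.4, 135.5]
wrist_force: [-1.8, -1.3, 1.8]
eef_pos: [542.5, -290.7, 132.7]
wrist_force: [-2.1, -3.1, 3.9]
```

Converted, 2 mm is 0.0067, 1 mm is 0.0033.

```bash

echo '[{"sx":-0.0013, "sy":0.002, "sz":0.0033}, {"sx":-0.0013, "sy":0.002, "sz":0.0067}, {"sx":-0.0013, "sy":0.002, "sz":0.0067}]' | python3 -m creep|grep -E 'pos|wrist'
echo '[{"sz":0.0033}, {"sz":0.0067}, {"sz":0.0067}]' | python3 -m creep|grep -E 'pos|wrist|gap'
```

```text
eef_pos: [542.3, -291.0, 130.7]
wrist_force: [-1.8, -1.1, 4.9]
eef_pos: [542.3, -290.9, 128.8]
wrist_force: [-0.5, -1.6, 5.2]
finger_gap: 44.2
```

Converted, 2 mm is 0.0067, 1 mm is 0.0033.

```bash

echo '[{"sz":0.0033}, {"sz":0.0067}, {"sz":0.0067}]' | python3 -m creep|grep -E 'pos|wrist'
echo '[{"sz":0.0023}, {"sz":0.0043}, {"sz":0.0043}]' | python3 -m creep|grep -E 'pos|wrist'
echo '[{"sz":0.0017}, {"sz":0.0033}, {"sz":0.0033}]' | python3 -m creep|grep -E 'pos|wrist'
```

```text
eef_pos: [542.4, -290.9, 126.8]
wrist_force: [-1.5, -0.6, 5.8]
eef_pos: [542.4, -290.9, 125.6]
wrist_force: [-2.2, -0.7, 5.8]
eef_pos: [542.4, -290.8, 124.3]
wrist_force: [-1.3, 0.3, 4.4]
```

Converted, 1 mm is 0.0033, 0.5 mm is 0.0017.

```bash

echo '[{"sz":0.0017}, {"sz":0.0033}, {"sz":0.0033}]' | python3 -m creep|grep -E 'pos|wrist'
python3 - <<'E'
from h import *
for n in('wrist','side'): snap(n,n+'6')
P=cloud('wrist6')
m=(P[...,2]>62)&(P[...,2]<90)&(np.hypot(P[...,0]-542,P[...,1]+290)<36)&(P[...,0]>562);Q=P[m];print(len(Q),np.percentile(Q[:,2],[10,50,90]) if len(Q) else 0)
P=cloud('side6');P0=cloud('side0')
for p in (P,P0):
    m=(np.hypot(p[...,0]-542,p[...,1]+290)<37)&(np.hypot(p[...,0]-542,p[...,1]+290)>26)&(p[...,2]>60)&(p[...,2]<95);Q=p[m];print(len(Q),np.percentile(Q[:,2],[10,50,90]) if len(Q) else 0)
cv2.imwrite('pics/c6.png',np.hstack([cv2.resize(cv2.imread(f'pics/{f}.png')[110:190,255:321],(396,480),interpolation=cv2.INTER_CUBIC) for f in('side0','side6')]))
E
```

```text
eef_pos: [542.3, -290.8, 123.3]
wrist_force: [0.9, -0.3, 4.5]
942 [78.71088929 79.78562547 80.68970511]
80 [75.08169893 79.28518145 80.89378531]
79 [75.845078   78.83789321 80.98470101]
```

View pics/c6.png

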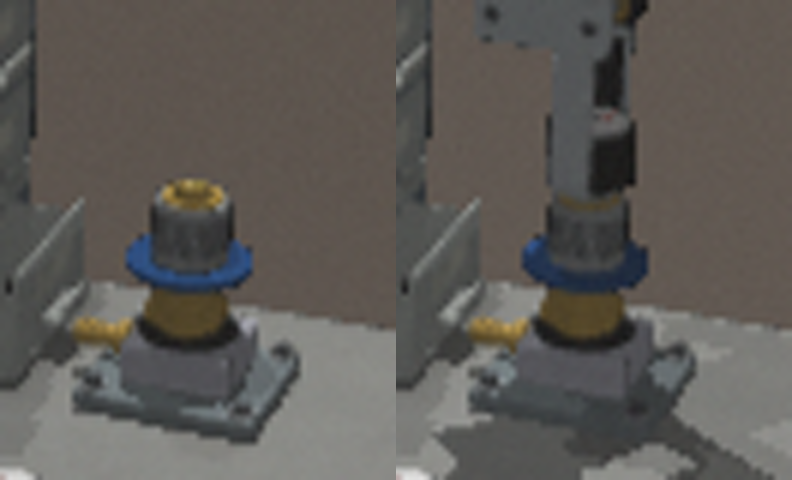

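The flange is back up at 79.8 and the gauge sits on the rim, so the sleeve has snapped up. I'll ease off and release.

```bash

echo '[{"sz":-0.0023}, {"sz":-0.004}, {"sz":-0.004}]' | python3 -m creep|grep -E 'pos|wrist'
echo '[{}, {}, {}, {}, {}]' | python3 -m creep 94
echo '[{}, {}, {"sz":-0.0333}, {"sz":-0.1}, {"sz":-0.1667}]' | python3 -m creep
echo '[{"sz":-0.1333}, {"sz":-0.2667}, {"sz":-0.2667}, {"sz":-0.2667}, {"sz":-0.2667}]' | python3 -m creep
python3 - <<'E'
from h import *
snap('wrist','w7');P=cloud('w7');h=np.hypot(P[...,0]-542,P[...,1]+290)
m=(P[...,2]>62)&(P[...,2]<90)&(h<36)&(P[...,0]>550);print(np.median(P[m][:,2]))
m=(P[...,2]>145)&(P[...,2]<180)&(h<40);Q=P[m];print(len(Q),np.percentile(Q[:,2],[10,50,95]),cv2.minEnclosingCircle(Q[:,:2].astype(np.float32)))
E
```

```text
eef_pos: [542.2, -290.8, 124.5]
wrist_force: [1.5, -0.6, 4.6]
clock: 20.1
eef_pos: [542.1, -290.8, 124.3]
eef_rot: [-3.141, 0.0, -0.069]
wrist_force: [-0.4, -1.1, 0.1]
finger_gap: 80.6
finger_force: 0.0
clock: 20.6
eef_pos: [542.2, -290.8, 175.7]
eef_rot: [-3.142, 0.0, -0.069]
wrist_force: [-0.1, 0.6, 0.1]
finger_gap: 94.3
finger_force: 0.0
clock: 21.1
eef_pos: [541.8, -290.6, 253.5]
eef_rot: [-3.141, 0.002, -0.069]
wrist_force: [0.9, 0.7, 0.1]
finger_gap: 93.8
finger_force: 0.0
79.78682886611799
1765 [154.45611556 156.76874153 158.15477687] ((542.4376220703125, -290.04937744140625), 24.596107482910156)
```

View pics/w7.png

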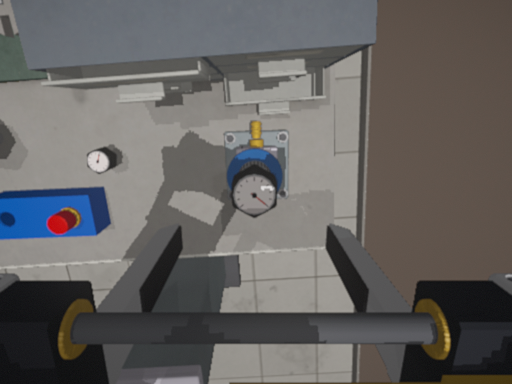

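The gauge stands free and upright at (255,195), with its dial at 158, so the shoulder is about 2.5 mm above the rim. The sleeve is up and the red plug is still in its block at (62,222).

```bash
python3 -c "
from cell import manip
print(manip.sign_off())"
```

```text
the job is handed in; nothing more can be done
None
```

The gauge is plugged into the coupler, with the sleeve snapped back up and the gripper clear of it, and I handed the job in at about 21 s; the sign-off gave no verdict, so whether it passed is not confirmed.

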